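Set out the lock re-pinning station

TASK

Set out the re-pinning station on the mat: stack the spacer block on the fixed vice base and the clamp cap on the spacer, each turned so that its lugs drop fully home into the notches below. Lay the padlock flat with its body midway between the vice base and the pin bin, square to the mat with its shackle towards the robot, and stand the lock cylinder on its flange straight behind the padlock (on the side away from the robot), centre 75 mm from the centre of the padlock's body. Let go of everything and do not disturb the oil bottle or the screwdriver.

Things in the scene. Friction and masses are not known exactly. Their poses are not given: they have to be found in the camera images.
- mat: Thin black rubber mat, 220 x 460 x 1 mm, fixed on the bench (things on it rest at z = 0); grey strip along its far long edge. Origin: on the bench, exactly midway between the centres of vice base and pin bin (5 mm nearer the robot than the mat's middle). x points to the far edge with the strip, away from the robot; y along its length.
- vice: Fixed keyed vice base, left or right on the mat: grey foot 70 x 70 x 10 mm, on it a 54 x 54 mm steel block, flat top at 34 mm. Origin: centre of underside. Notches in its top, 9 mm deep, 11 mm in from the edge, open outwards: +x edge one in the middle, 22 mm wide; -x edge two at the corners (|y| 11 to 27 mm). A seated spacer's origin is 26 mm above this origin, axes aligned.
- bin: Fixed open blue plastic stock bin with brass pins in it, 100 (x) x 75 (y) x 45 mm high, at the other end of the mat, 300 mm from the vice base. Origin: centre of its underside.
- spacer: Loose aluminium block 54 x 54 x 34 mm high, 0.2 kg, stands on its lugs. Origin: centre of underside of lugs. Lugs, lowest 8 mm, flush with the sides, 9 mm in x: one 18 mm wide amid the +x edge, two 14 mm wide at the -x corners; 2 mm clearance in the notches. Top notched as the vice base, same directions. Grip its flat y faces, 8 to 34 mm up. Seated cap's origin is 26 mm above this one.
- cap: Loose dark steel clamp cap, 0.25 kg: 54 x 54 mm plate from 8 to 20 mm up, on three lugs like the spacer's (single lug at +x). Black upright grip bar, 34 (x) x 24 (y) mm, from 20 to 58 mm up, centred 4 mm to -x of the origin. A bright steel rib on the plate (10 x 16 x 3 mm) marks +x, above the single lug. Origin: centre of the underside of the lugs.
- padlock: Loose brass padlock lying flat: body 48 (x) x 46 (y) x 28 mm high, steel shackle 8 mm thick pointing to its -x, reaching 62 mm from the origin; about 0.25 kg. Origin: centre of the underside of the body.
- cylinder: Loose round lock cylinder standing upright on its steel flange (38 mm diameter, 6 mm high): brass barrel 30 mm in diameter from 6 to 44 mm up, small steel cam on top to 53 mm; about 0.14 kg. Origin: centre of its underside.
- oil: White oil bottle, 44 mm in diameter, 120 mm high, standing by the far side of the mat; leave it alone. Origin: centre of its underside.
- screwdriver: Screwdriver lying by the far side of the mat, roughly along world y; leave it alone. Origin: on the bench under it.
Things that resemble listed ones, but are neither listed nor needed, are in the scene too. What is meant by the cap is not turquoise, and is the smaller of those in its own colour. What is shaped like the cylinder but turquoise is not meant.

How it is judged:
At the end, for the whole second after the job is handed in: Spacer on vice base, cap on spacer: within 5 mm, 0.12 rad and 2.5 mm of home. Padlock flat, 15 mm from the midpoint, 0.25 rad of square, shackle to robot. Cylinder 60 to 90 mm behind its body, 20 mm off its middle line, on the bench. All level (0.08 rad), at rest (horizontal distance between spacer and vice below 0.005 m and z of spacer in the frame of vice between 0.0225 and 0.0285 m and angle between the x axis of spacer and the x axis of vice, either way round below 0.12 rad and horizontal distance between cap and spacer below 0.005 m and z of cap in the frame of spacer between 0.0225 and 0.0285 m and angle between the x axis of cap and the x axis of spacer, either way round below 0.12 rad and horizontal distance between padlock and mat below 0.015 m and angle between the x axis of padlock and the x axis of mat, either way round below 0.25 rad and x of cylinder in the frame of padlock between 0.06 and 0.09 m and y of cylinder in the frame of padlock between -0.02 and 0.02 m and x of cylinder in the frame of mat above 0.045 m and height (world z) of each of padlock, cylinder below 0.004 m and angle between each of spacer, cap, padlock, cylinder's own z axis and vertical below 0.08 rad and linear speed of each of spacer, cap, padlock, cylinder below 0.02 m/s and angular speed of each of spacer, cap, padlock, cylinder below 0.2 rad/s); the robot touches nothing.
It fails at once if the oil bottle was disturbed (moved over 20 mm or tipped) (distance of oil from where it was at the start of the episode above 0.02 m or angle between oil's own z axis and vertical above 0.3 rad).
It fails at once if the screwdriver was moved over 20 mm (distance of screwdriver from where it was at the start of the episode above 0.02 m).
It also fails if it takes over 109 s, if anything falls off the work surface, if the arm or the gripper's body presses on something with over 40 N, if the wrist force passes 120 N, or if a joint passes its speed limit or range.

ROBOT

A 6-joint arm with a two-finger parallel gripper is mounted at the origin on the work surface. World frame = base frame: x ahead of the robot, y to its left, z up, the work surface at z = 0. Lengths are in m, angles in rad, forces in N, time in s.
With the tool pointing down it reaches from about 0.35 to 0.975 m from the base axis. Payload 4.9 kg.
Tool frame: the origin (TCP) lies at the very end of the fingers, on their centre line; the grasp point (between the pads) lies 19 mm behind it; z points along the fingers, y is the line along which they close (so a half turn about z gives the same grasp; the last joint's range is limited). The gripper opens to 85 mm and grips with 20 to 120 N. Pads are 22 mm wide; open, the fingers measure 114 mm over their backs; the gripper's body (76 mm by 85 mm) begins 54 mm behind the grasp point. The pads swing forward as they close: fully open they stand 13 mm farther back than shut.
Start: joints at [1.192, 0.053, 1.613, -0, 1.476, -0.119], TCP at [0.161, 0.604, 0.231] pointing down, gripper open.
Joint ranges: [-3.01, 3.01], [-1.01, 2.22], [0.06, 2.58], [-1.02, 4.17], [0.09, 2.62], [-3.14, 3.14]. Speed limits (rad/s): [2.57, 2.57, 3.14, 3.14, 3.14, 3.14].

INTERFACE

Orientations are given as a unit quaternion [w, x, y, z].
In Python, from bench import r, imaging gives the robot as it stands.
- The arm moves only by the tool play_rows, never from a script. Its argument "targets" is a list of rows, each an object with "linear": the shift along the tool's x, y, z in m, a list of three; "dr": the turn, a rotation vector about the tool's x, y, z in degrees, a list of three; "fingers": the opening, from 0 (shut) to 1 (fully open). A call has 1 to 10 rows; each row is the pose to reach, as a shift and turn from the pose commanded when the call began, along the tool's axes at that moment; what a row does not reach only later rows make up. A row lasts 1/10 s, in which the tool goes at most 50 mm and 8.59 degrees, less where a joint would pass 70% of its speed; a pose out of reach is approached as far as the arm can. A call with a gripper value outside its range is refused whole. The fingers move at their own pace and stop on an object; "grip_force" is the grip in N (left out, the last holds). Time passes only in rows, so rows that repeat a pose let the fingers close. It gives the time, the measured TCP pose, the force, the opening and the grip force at its end, in the units of the state.
- r.get_state(): the state, without advancing time (a new reading comes with each control period).
- imaging.capture(name): name is "side" or "top" or "wrist"; returns the picture (480x640x3 uint8, blue, green, red); there is no depth.
- imaging.camera_model(name): a dict with "vfov" (degrees; the focal length in pixels is half the picture's height over the tangent of half this angle, whatever the lens; pixels are square), "cx", "cy" (the principal point, pixels), "pose" (4x4, takes a point from camera to world coordinates); the wrist camera has in their place "mount" (4x4, takes a point from camera to tool coordinates, whose origin is the TCP and whose axes are the flange's). Camera axes: x right, y up, looking along -z (the intrinsics and any distortion apply to the point x, -y, -z); pixel columns grow to the right and rows downward; lengths in m; the calibration is good to about 2 mm. The wrist camera is an equidistant fisheye: a pixel r from the principal point sees the ray r / f radians off the axis. A picture is of the moment at which its call begins: read the wrist's pose just before it. camera_model takes no time and is no camera call.
- r.sign_off(): hands the job in; it is judged then, once.
The state is a dict: "time": time; "qpos": joint angles; "qd": joint speeds; "joint_torque": joint torques, N m; "ee_pos": TCP position; "orientation": TCP orientation; "contact_force": force on the tool from outside, world axes, zero at the start; "wrist_torque": the same for the moment, N m; "gripper_width": opening from 0.0 (shut) to 1.0 (fully open); "finger_force": force on a finger pad.
Only numpy, scipy, OpenCV 4.12 (cv2) and the standard library are available. Lean on these libraries where they do the work, as an engineer would, in place of code of your own. Each camera call takes 0.05 s, during which the arm holds its last target. There are 200 camera calls.

## Working session

There is one attempt and no reset: what is moved stays moved. The work goes in short steps, Python scripts to look and compute and a tool call to move; the robot and the scene stay as the last step left them, time stands still between calls to the robot, and variables do not carry over. Pictures are saved under pics/ and viewed, at most 14 in all, crops included, and the job is handed in when it is done.

Besides the shell and the picture viewer there is one more tool, called after ">>>" as name(argument=value, ...) on one line, values as JSON. play_rows: Moves the arm, as the interface text tells. Its arguments: {"type":"object","properties":{"targets":{"type":"array","items":{"type":"object","properties":{"linear":{"type":"array","items":{"type":"number"}},"dr":{"type":"array","items":{"type":"number"}},"fingers":{"type":"number"}}}},"grip_force":{"type":"number"}},"required":["targets"]}

```bash
ls; mkdir -p pics; python3 - <<'E'
from bench import r, imaging
import cv2,numpy as np
np.set_printoptions(precision=4,suppress=True)
for n in("top","side"):
    cv2.imwrite(f"pics/{n}0.png",imaging.capture(n)); print(n,imaging.camera_model(n))
print(imaging.camera_model("wrist")); print(r.get_state())
E
```

```text
pics
top {'vfov': 54.85403733817356, 'cx': 316.59126293101224, 'cy': 237.77825456474596, 'pose': array([[ 0.0861,  0.975 , -0.2048,  0.3826],
       [-0.9963,  0.0841, -0.0186, -0.0124],
       [-0.0009,  0.2056,  0.9786,  0.8747],
       [ 0.    ,  0.    ,  0.    ,  1.    ]])}
side {'vfov': 56.453689789406084, 'cx': 320.6808273290285, 'cy': 238.0014617759274, 'pose': array([[ 0.9105,  0.2917, -0.293 ,  0.2858],
       [-0.4135,  0.6491, -0.6385, -0.5941],
       [ 0.0039,  0.7025,  0.7116,  0.7127],
       [ 0.    ,  0.    ,  0.    ,  1.    ]])}
{'vfov': 65.70646984690485, 'cx': 321.440637636819, 'cy': 243.7893922987476, 'mount': array([[-0.0016,  0.9561,  0.2931,  0.0741],
       [ 1.    ,  0.0012,  0.0015, -0.0006],
       [ 0.0011,  0.2931, -0.9561, -0.1426],
       [ 0.    ,  0.    ,  0.    ,  1.    ]])}
{'time': 0.1, 'qpos': array([ 1.192 ,  0.0533,  1.6142, -0.    ,  1.476 , -0.119 ]), 'qd': array([-0.0015, -0.0006, -0.0037, -0.0008,  0.    , -0.0009]), 'joint_torque': array([  0.0003, -39.491 , -37.1363,  -0.0001,   0.0039,  -0.    ]), 'ee_pos': array([0.1603, 0.6035, 0.2302]), 'orientation': array([-0.0002,  0.1295,  0.9916, -0.0009]), 'contact_force': array([-0.008 , -0.6046, -0.1181]), 'wrist_torque': array([-0.039 ,  0.0576,  0.0631]), 'finger_force': 0.0, 'gripper_width': 0.9979700708235586}
```

View pics/top0.png

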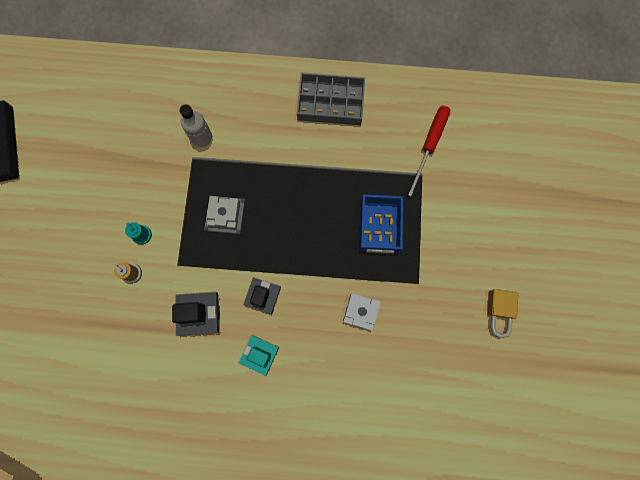

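View pics/side0.png

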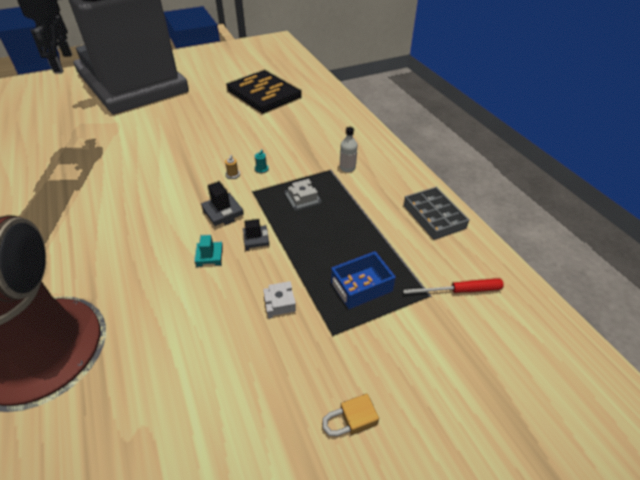

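The top view shows these things:
- Vice at about (223,213), bin at (382,223), spacer at (361,312), padlock at (503,312) and brass cylinder at (127,271).
- Cap candidates: large dark (197,314), small dark (262,295) and turquoise (259,355). The small dark one at (262,295) fits, being not turquoise and the smaller of the two dark ones.
- The cylinder is the brass one, not the turquoise one at (138,232).

I'll confirm these in an enlarged crop.

```bash
cat > h.py <<'E'
import numpy as np, cv2
from scipy.spatial.transform import Rotation as R
from bench import r, imaging
np.set_printoptions(precision=4,suppress=True)
def f(m): return 240/np.tan(np.radians(m["vfov"])/2)
def ray(m,uv,T=None):
    """world origin, unit direction through pixel; T = camera pose (needed for wrist)"""
    u=(uv[0]-m["cx"])/f(m); v=(uv[1]-m["cy"])/f(m)
    if T is None: d=np.array([u,-v,-1.]); T=m["pose"]
    else:
        t=np.hypot(u,v); s=np.sinc(t/np.pi); d=np.array([u*s,-v*s,-np.cos(t)])
    d=T[:3,:3]@d; return T[:3,3],d/np.linalg.norm(d)
def atz(o,d,z): return o+d*(z-o[2])/d[2]
def tri(rays):
    A=sum(np.eye(3)-np.outer(d,d) for o,d in rays); b=sum((np.eye(3)-np.outer(d,d))@o for o,d in rays)
    return np.linalg.solve(A,b)
def tool(s):
    T=np.eye(4); q=s["orientation"]; T[:3,:3]=R.from_quat([q[1],q[2],q[3],q[0]]).as_matrix(); T[:3,3]=s["ee_pos"]; return T
def wristshot(name):
    s=r.get_state(); T=tool(s); im=imaging.capture("wrist"); cv2.imwrite(f"pics/{name}.png",im)
    np.save(f"pics/{name}.npy",T@imaging.camera_model("wrist")["mount"]); return im
def wz(name,uv,z): return atz(*ray(imaging.camera_model("wrist"),uv,np.load(f"pics/{name}.npy")),z)
def tz(uv,z): return atz(*ray(imaging.camera_model("top"),uv),z)
def sz(uv,z): return atz(*ray(imaging.camera_model("side"),uv),z)
def move(goal,psi=None,z=None):
    """tool-frame linear and yaw (deg about tool z) to reach world goal xyz with tool x axis at world yaw psi"""
    s=r.get_state(); T=tool(s); lin=T[:3,:3].T@(np.array(goal)-T[:3,3])
    yaw=np.degrees(np.arctan2(T[1,0],T[0,0]))
    print("lin mm",lin*1e3,"yaw now",yaw,"dr_z",None if psi is None else -((psi-yaw+90)%180-90), "tilt z",T[:3,2],"q6",np.degrees(s["qpos"][5]))
E
python3 - <<'E'
import cv2
t=cv2.imread("pics/top0.png"); s=cv2.imread("pics/side0.png")
cv2.imwrite("pics/tc.png",cv2.resize(t[180:380,110:377],(800,600),interpolation=cv2.INTER_CUBIC))
b=cv2.resize(t[275:350,335:385],(400,600),interpolation=cv2.INTER_CUBIC)
c=cv2.resize(t[280:345,480:525],(400,578),interpolation=cv2.INTER_CUBIC)
c=cv2.copyMakeBorder(c,0,22,0,0,0)
cv2.imwrite("pics/tc2.png",cv2.hconcat([b,c]))
E
```

```text
(no output)
```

View pics/tc.png

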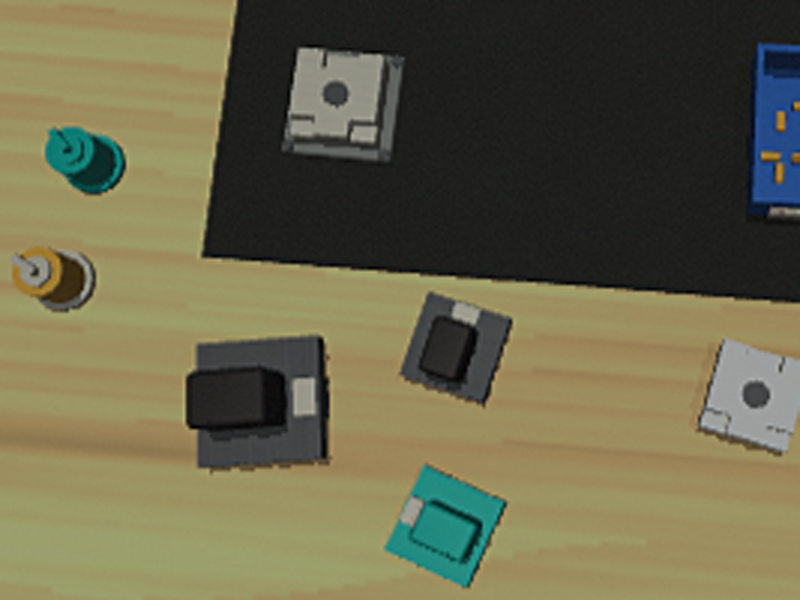

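View pics/tc2.png

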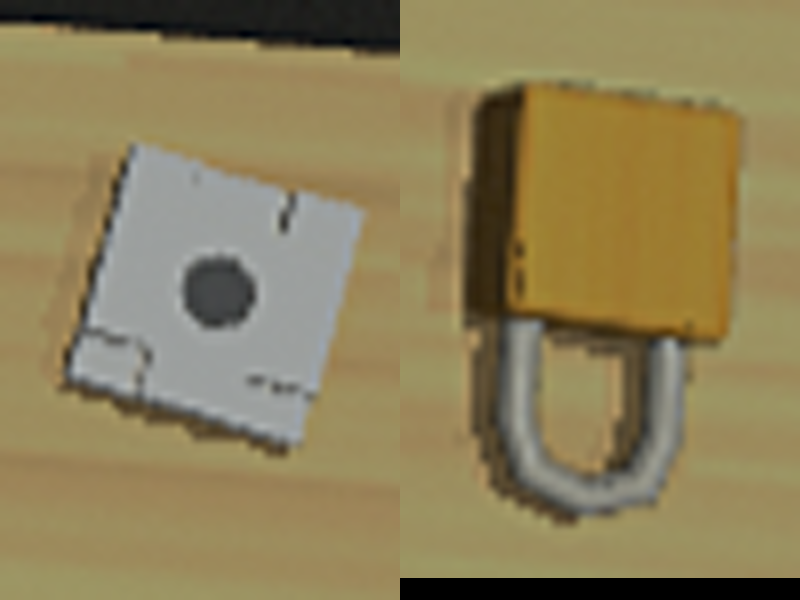

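The crop confirms the cap as the small dark one: rib at crop (466,312), bar at (448,349). The spacer and vice both show their two corner notches towards the robot. The padlock's shackle already points towards the robot.

```bash
cat > m.py <<'E'
from h import *
A=lambda x,y:(110+(x+.5)/2.996-.5,180+(y+.5)/3-.5)
B=lambda x,y:(335+(x+.5)/8-.5,275+(y+.5)/8-.5)
C=lambda x,y:(480+(x-399.5)/8.889-.5,280+(y+.5)/8.889-.5)
def quad(n,P,z):
    c=np.array([tz(p,z) for p in P])[:,:2]; e=[(c[0]-c[3]),(c[1]-c[2])]; g=[(c[1]-c[0]),(c[2]-c[3])]
    y=[np.degrees(np.arctan2(v[1],v[0])) for v in e]+[np.degrees(np.arctan2(v[1],v[0]))+90 for v in g]
    print(n,c.mean(0),"yaw",np.array(y),"sides",[np.linalg.norm(v) for v in e+g])
quad("vice",[A(299,47),A(388,54),A(380,143),A(288,136)],.034)
print("vice hole",tz(A(336,94),.034))
print("spacer hole",tz(B(219,292),.034)); quad("spacer",[B(133,145),B(363,210),B(298,443),B(68,378)],.034)
quad("padlock",[C(525,85),C(743,115),C(725,343),C(506,318)],.028)
quad("cap",[A(430,292),A(512,318),A(485,405),A(401,375)],.020)
print("cap rib",tz(A(466,312),.023),"bar",tz(A(448,340),.058))
print("cyl", tz(A(38,273),.044),tz(A(68,280),.006))
quad("bin",[(363,195),(403,196.5),(402,249),(361,252)],.045)
S=imaging.camera_model("side");T=imaging.camera_model("top")
for n,a,b in[("spacer",B(219,292),(280,296)),("padlock",C(625,215),(359,411)),("cap bar",A(452,335),(253,226)),("cylcam",A(34,268),(231,158)),("vice",A(336,94),(302,189))]:
    print(n,tri([ray(T,a),ray(S,b)]))
E
python3 m.py
python3 - <<'E'
import cv2
s=cv2.imread("pics/side0.png")
cv2.imwrite("pics/sc.png",cv2.resize(s[150:330,190:410],(733,600),interpolation=cv2.INTER_CUBIC))
E
```

```text
vice [0.5942 0.1838] yaw [0.8708 1.9612 0.266  0.4817] sides [np.float64(0.05790938114342178), np.float64(0.057714165345041216), np.float64(0.05663302174285589), np.float64(0.0577294502224959)]
vice hole [0.5945 0.1856 0.034 ]
spacer hole [ 0.4314 -0.0892  0.034 ]
spacer [ 0.4311 -0.0885] yaw [-11.504  -12.227  -10.8638 -10.6532] sides [np.float64(0.05416403906915152), np.float64(0.05398099119886451), np.float64(0.05371212805506934), np.float64(0.0530335039228284)]
padlock [ 0.4673 -0.3474] yaw [-4.1657 -4.6348 -2.9747 -1.5477] sides [np.float64(0.04788522615987659), np.float64(0.04679059746725815), np.float64(0.04467480021587626), np.float64(0.044328338897839416)]
cap [0.4449 0.0942] yaw [-12.8213 -11.4808 -12.5503 -14.3325] sides [np.float64(0.05346008157024791), np.float64(0.05517443886770873), np.float64(0.05352424410796994), np.float64(0.054833429135317906)]
cap rib [0.4666 0.0907 0.023 ] bar [0.4458 0.0952 0.058 ]
cyl [0.4657 0.3483 0.044 ] [0.4667 0.3451 0.006 ]
bin [ 0.5948 -0.1149] yaw [1.8339 1.6969 2.6855 9.1752] sides [np.float64(0.10833812701067794), np.float64(0.09985579527188644), np.float64(0.07470588944907516), np.float64(0.07507429925023311)]
spacer [ 0.4322 -0.0898  0.0286]
padlock [ 0.4669 -0.3482  0.0256]
cap bar [0.4461 0.0952 0.0472]
cylcam [0.4679 0.3469 0.0536]
vice [0.5945 0.1864 0.0312]
```

Vice is at (0.5945, 0.1855) and bin at (0.595, -0.1145), so the midpoint is (0.5945, 0.0355) with yaw about 0. Two-view heights agree with the text. I'll start with the cylinder, which is nearest.

```bash
python3 -c "
from h import *
move([.466,.346,.15],180)"
```

```text
lin mm [-361.5703 -170.1982   80.4013] yaw now 165.11598633574752 dr_z -14.884013664252478 tilt z [-0.0007 -0.0017 -1.    ] q6 -6.818224437229404
```

>>> play_rows(targets=[{"linear": [-0.36,-0.17,0.08],"dr": [0,0,-15],"fingers": 1},{"linear": [-0.36,-0.17,0.08],"dr": [0,0,-15],"fingers": 1},{"linear": [-0.36,-0.17,0.08],"dr": [0,0,-15],"fingers": 1},{"linear": [-0.36,-0.17,0.08],"dr": [0,0,-15],"fingers": 1},{"linear": [-0.36,-0.17,0.08],"dr": [0,0,-15],"fingers": 1},{"linear": [-0.36,-0.17,0.08],"dr": [0,0,-15],"fingers": 1},{"linear": [-0.36,-0.17,0.08],"dr": [0,0,-15],"fingers": 1},{"linear": [-0.36,-0.17,0.08],"dr": [0,0,-15],"fingers": 1},{"linear": [-0.36,-0.17,0.08],"dr": [0,0,-15],"fingers": 1},{"linear": [-0.36,-0.17,0.08],"dr": [0,0,-15],"fingers": 1}])

```text
time: 1.1
ee_pos: [0.4652, 0.346, 0.1503]
orientation: [-0.001, 0.0, 1.0, -0.0]
contact_force: [0.0, -0.1, -0.9]
gripper_width: 0.998
finger_force: 0.0
```

```bash
python3 -c "
from h import *
wristshot('w1'); move([.466,.346,.012],180)"
```

```text
lin mm [ -1.7385  -1.0936 138.7962] yaw now -179.9464002659064 dr_z 0.053599734093609186 tilt z [-0.0014 -0.     -1.    ] q6 -60.66173497644511
```

View pics/w1.png

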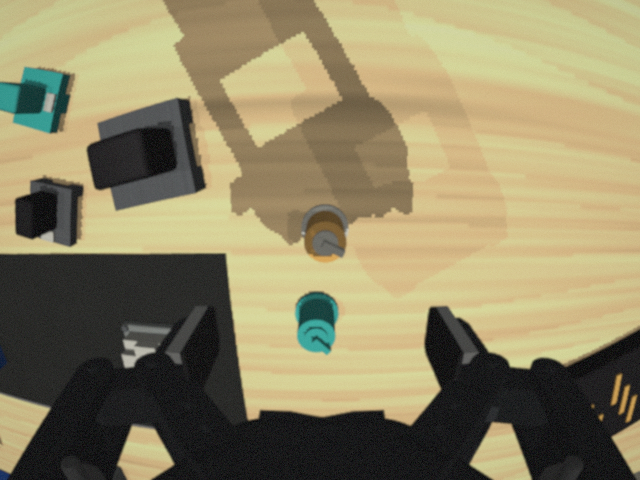

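Wrist view: brass cylinder with its flange at about (325,225) and top at (325,244). The turquoise one is at (316,322), farther from the robot.

```bash
python3 -c "
from h import *
print(wz('w1',(325,224),.003),wz('w1',(325,244),.044),wz('w1',(316,312),.003),wz('w1',(316,338),.05))
m=imaging.camera_model('wrist');T=np.load('pics/w1.npy');t=imaging.camera_model('top')
print(tri([ray(m,(325,244),T),ray(t,(110+38/2.996,180+91))]))"
```

```text
[0.4627 0.3475 0.003 ] [0.467  0.3472 0.044 ] [0.5417 0.3397 0.003 ] [0.5397 0.3405 0.05  ]
[0.4655 0.3469 0.0464]
```

>>> play_rows(targets=[{"linear": [0,0.001,0.045],"dr": [0,0,0],"fingers": 1},{"linear": [0,0.001,0.09],"dr": [0,0,0],"fingers": 1},{"linear": [0,0.001,0.12],"dr": [0,0,0],"fingers": 1},{"linear": [0,0.001,0.138],"dr": [0,0,0],"fingers": 1},{"linear": [0,0.001,0.138],"dr": [0,0,0],"fingers": 1},{"linear": [0,0.001,0.138],"dr": [0,0,0],"fingers": 0},{"linear": [0,0.001,0.138],"dr": [0,0,0],"fingers": 0},{"linear": [0,0.001,0.138],"dr": [0,0,0],"fingers": 0},{"linear": [0,0.001,0.138],"dr": [0,0,0],"fingers": 0},{"linear": [0,0.001,0.138],"dr": [0,0,0],"fingers": 0}], grip_force=40)

```text
time: 2.15
ee_pos: [0.4658, 0.3489, 0.015]
orientation: [0.001, -0.001, 1.0, 0.001]
contact_force: [-0.8, -0.5, 5.6]
gripper_width: 0.337
finger_force: 39.8
```

>>> play_rows(targets=[{"linear": [0,0,-0.05],"dr": [0,0,0],"fingers": 0},{"linear": [0,0,-0.1],"dr": [0,0,0],"fingers": 0},{"linear": [-0.02,-0.03,-0.12],"dr": [0,0,0],"fingers": 0},{"linear": [-0.204,-0.312,-0.12],"dr": [0,0,0],"fingers": 0},{"linear": [-0.204,-0.312,-0.12],"dr": [0,0,0],"fingers": 0},{"linear": [-0.204,-0.312,-0.12],"dr": [0,0,0],"fingers": 0},{"linear": [-0.204,-0.312,-0.12],"dr": [0,0,0],"fingers": 0},{"linear": [-0.204,-0.312,-0.12],"dr": [0,0,0],"fingers": 0},{"linear": [-0.204,-0.312,-0.12],"dr": [0,0,0],"fingers": 0},{"linear": [-0.204,-0.312,-0.12],"dr": [0,0,0],"fingers": 0}])

```text
time: 3.15
ee_pos: [0.6703, 0.0336, 0.1327]
orientation: [-0.0, 0.0, 1.0, -0.0]
contact_force: [0.5, -0.3, -0.8]
gripper_width: 0.339
finger_force: 40.0
```

>>> play_rows(targets=[{"linear": [0,0,0],"dr": [0,0,0],"fingers": 0},{"linear": [0,0,0],"dr": [0,0,0],"fingers": 0}])

```text
time: 3.35
ee_pos: [0.6692, 0.0358, 0.1325]
orientation: [-0.001, -0.0, 1.0, 0.0]
contact_force: [-0.5, 0.7, -2.0]
gripper_width: 0.339
finger_force: 40.1
```

```bash
python3 -c "
from h import *
wristshot('w2'); move([.669,.0355,.015],180); print(r.get_state()['gripper_width'])"
```

```text
lin mm [ -0.4473  -1.3537 117.511 ] yaw now -179.91217079277834 dr_z 0.08782920722165954 tilt z [-0.0016  0.0006 -1.    ] q6 -93.31749646123781
0.34046728826819467
```

View pics/w2.png

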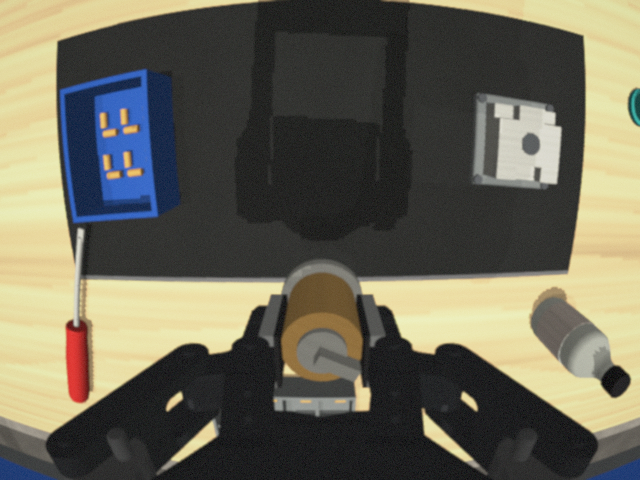

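The cylinder is held upright, at about (320,330). I'll lower it and release.

>>> play_rows(targets=[{"linear": [0,0,0.045],"dr": [0,0,0],"fingers": 0},{"linear": [0,0,0.085],"dr": [0,0,0],"fingers": 0},{"linear": [0,0,0.108],"dr": [0,0,0],"fingers": 0},{"linear": [0,0,0.115],"dr": [0,0,0],"fingers": 0},{"linear": [0,0,0.12],"dr": [0,0,0],"fingers": 0},{"linear": [0,0,0.12],"dr": [0,0,0],"fingers": 0},{"linear": [0,0,0.12],"dr": [0,0,0],"fingers": 0}])

```text
time: 4.1
ee_pos: [0.6694, 0.0381, 0.0151]
orientation: [0.0, -0.002, 1.0, 0.0]
contact_force: [-4.7, 1.8, 5.4]
gripper_width: 0.338
finger_force: 40.6
```

>>> play_rows(targets=[{"linear": [0,0,0],"dr": [0,0,0],"fingers": 0.75},{"linear": [0,0,0],"dr": [0,0,0],"fingers": 0.75},{"linear": [0,0,0],"dr": [0,0,0],"fingers": 0.75},{"linear": [0,0,-0.02],"dr": [0,0,0],"fingers": 0.75},{"linear": [0,0,-0.06],"dr": [0,0,0],"fingers": 0.75},{"linear": [0,0,-0.11],"dr": [0,0,0],"fingers": 1},{"linear": [0,0,-0.15],"dr": [0,0,0],"fingers": 1},{"linear": [0,0,-0.15],"dr": [0,0,0],"fingers": 1}])

```text
time: 4.9
ee_pos: [0.6741, 0.0363, 0.1726]
orientation: [0.007, -0.001, 1.0, -0.0]
contact_force: [0.1, -0.2, 1.0]
gripper_width: 0.997
finger_force: 0.0
```

```bash
python3 -c "
from h import *
move([.4315,-.0892,.12],-11.3)"
```

```text
lin mm [ 243.6213 -125.0102   49.1107] yaw now -179.89270763819437 dr_z 11.407292361805617 tilt z [ 0.0149 -0.0009 -0.9999] q6 -93.33356059184155
```

>>> play_rows(targets=[{"linear": [0.238,-0.125,0.045],"dr": [0,0,11.4],"fingers": 1},{"linear": [0.238,-0.125,0.045],"dr": [0,0,11.4],"fingers": 1},{"linear": [0.238,-0.125,0.045],"dr": [0,0,11.4],"fingers": 1},{"linear": [0.238,-0.125,0.045],"dr": [0,0,11.4],"fingers": 1},{"linear": [0.238,-0.125,0.045],"dr": [0,0,11.4],"fingers": 1},{"linear": [0.238,-0.125,0.045],"dr": [0,0,11.4],"fingers": 1},{"linear": [0.238,-0.125,0.045],"dr": [0,0,11.4],"fingers": 1},{"linear": [0.238,-0.125,0.045],"dr": [0,0,11.4],"fingers": 1},{"linear": [0.238,-0.125,0.045],"dr": [0,0,11.4],"fingers": 1}])

```text
time: 5.8
ee_pos: [0.4327, -0.0887, 0.1187]
orientation: [0.0, 0.098, 0.995, -0.0]
contact_force: [0.2, 0.6, -0.6]
gripper_width: 0.997
finger_force: 0.0
```

```bash
python3 -c "
from h import *
wristshot('w3'); cv2.imwrite('pics/top3.png',imaging.capture('top'))
move([.4315,-.0892,.005],-11.3)"
```

```text
lin mm [  1.1321  -0.8738 113.7153] yaw now 168.77794390884148 dr_z 0.07794390884149038 tilt z [ 0.0006 -0.0001 -1.    ] q6 -100.0210811037898
```

View pics/w3.png

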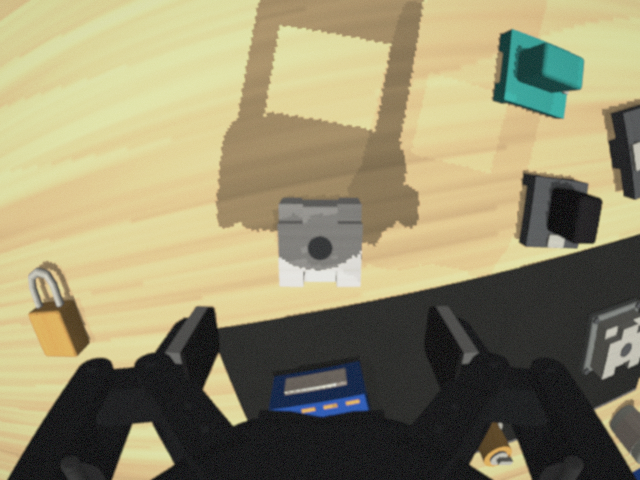

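Wrist view: the spacer is square to the gripper, hole at (320,247), sides at columns 279 and 361. I'll check its position and descend.

```bash
python3 -c "
from h import *
print(wz('w3',(320,247),.034))
for p in [(279,285),(361,285),(279,222),(361,222)]: print(wz('w3',p,.034))"
```

```text
[ 0.4301 -0.0902  0.034 ]
[ 0.4508 -0.1223  0.034 ]
[ 0.4615 -0.0686  0.034 ]
[ 0.4087 -0.1123  0.034 ]
[ 0.4189 -0.0615  0.034 ]
```

>>> play_rows(targets=[{"linear": [0.001,-0.001,0.045],"dr": [0,0,0],"fingers": 1},{"linear": [0.001,-0.001,0.085],"dr": [0,0,0],"fingers": 1},{"linear": [0.001,-0.001,0.105],"dr": [0,0,0],"fingers": 1},{"linear": [0.001,-0.001,0.114],"dr": [0,0,0],"fingers": 1},{"linear": [0.001,-0.001,0.114],"dr": [0,0,0],"fingers": 1},{"linear": [0.001,-0.001,0.114],"dr": [0,0,0],"fingers": 0},{"linear": [0.001,-0.001,0.114],"dr": [0,0,0],"fingers": 0},{"linear": [0.001,-0.001,0.114],"dr": [0,0,0],"fingers": 0},{"linear": [0.001,-0.001,0.114],"dr": [0,0,0],"fingers": 0},{"linear": [0.001,-0.001,0.114],"dr": [0,0,0],"fingers": 0}], grip_force=50)

```text
time: 6.9
ee_pos: [0.4323, -0.0902, 0.0063]
orientation: [0.002, 0.098, 0.995, -0.0]
contact_force: [-0.4, 0.2, 6.7]
gripper_width: 0.622
finger_force: 53.7
```

>>> play_rows(targets=[{"linear": [0,0,-0.05],"dr": [0,0,0],"fingers": 0},{"linear": [0,0,-0.1],"dr": [0,0,0],"fingers": 0},{"linear": [0,0,-0.1],"dr": [0,0,0],"fingers": 0},{"linear": [0,0,-0.1],"dr": [0,0,0],"fingers": 0}])

```text
time: 7.3
ee_pos: [0.4313, -0.09, 0.1058]
orientation: [0.002, 0.098, 0.995, -0.001]
contact_force: [-0.8, -0.3, -2.9]
gripper_width: 0.624
finger_force: 54.4
```

```bash
python3 -c "
from h import *
move([.5945,.1855,.105],0.5); move([.5945,.1855,.105],0.5)"
```

```text
lin mm [-106.0894  302.088     0.9543] yaw now 168.71274679991 dr_z -11.787253200089992 tilt z [ 0.0033 -0.0013 -1.    ] q6 -100.18797853964921
lin mm [-106.0894  302.088     0.9543] yaw now 168.71274679991 dr_z -11.787253200089992 tilt z [ 0.0033 -0.0013 -1.    ] q6 -100.18797853964921
```

>>> play_rows(targets=[{"linear": [-0.106,0.302,0],"dr": [0,0,-11.5],"fingers": 0},{"linear": [-0.106,0.302,0],"dr": [0,0,-11.5],"fingers": 0},{"linear": [-0.106,0.302,0],"dr": [0,0,-11.5],"fingers": 0},{"linear": [-0.106,0.302,0],"dr": [0,0,-11.5],"fingers": 0},{"linear": [-0.106,0.302,0],"dr": [0,0,-11.5],"fingers": 0},{"linear": [-0.106,0.302,0],"dr": [0,0,-11.5],"fingers": 0},{"linear": [-0.106,0.302,0],"dr": [0,0,-11.5],"fingers": 0},{"linear": [-0.106,0.302,0],"dr": [0,0,-11.5],"fingers": 0},{"linear": [-0.106,0.302,0],"dr": [0,0,-11.5],"fingers": 0},{"linear": [-0.106,0.302,0],"dr": [0,0,-11.5],"fingers": 0}])

```text
time: 8.3
ee_pos: [0.592, 0.1847, 0.1024]
orientation: [-0.002, -0.001, 1.0, -0.0]
contact_force: [0.7, 0.6, -2.1]
gripper_width: 0.624
finger_force: 54.4
```

```bash
python3 -c "
from h import *
im=wristshot('w4'); move([.5945,.1855,.036],0.5)
cv2.imwrite('pics/w4c.png',cv2.resize(im[120:420,120:520],(800,600),interpolation=cv2.INTER_CUBIC))"
```

```text
lin mm [-2.3038  0.9334 66.9771] yaw now -179.8550615399787 dr_z -0.35506153997869205 tilt z [-0.0024 -0.0006 -1.    ] q6 -79.69529240137408
```

View pics/w4c.png

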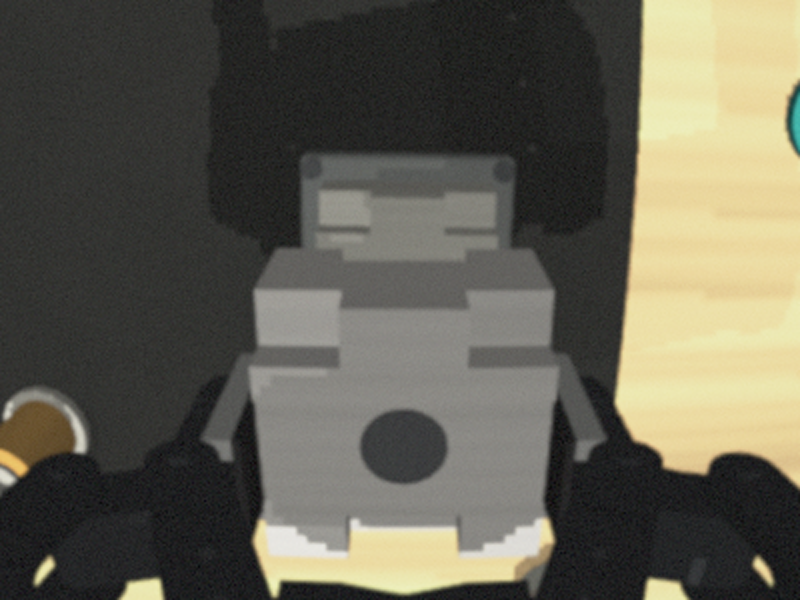

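Crop: vice foot front corners at (302,157) and (515,157), its notch inner corners at (370,190) and (445,190). Spacer hole at (403,446), spacer bottom lug corners at (276,250) and (534,250).

```bash
python3 -c "
from h import *
g=lambda x,y:(120+(x+.5)/2-.5,120+(y+.5)/2-.5)
for n,p,z in [('footL',(302,157),.01),('footR',(515,157),.01),('nL',(370,194),.034),('nR',(445,196),.034),('blkL',(319,193),.025),('blkR',(497,193),.025),('lugL',(276,249),.0975),('lugR',(534,249),.0975),('hole',(403,446),.131),('topL',(249,367),.131),('topR',(559,367),.131),('fl',(255,290),.123),('fr',(554,290),.123)]: print(n,wz('w4',g(*p),z))
move([.5945,.1855,.036],0)"
```

```text
footL [0.5588 0.1508 0.01  ]
footR [0.5586 0.2195 0.01  ]
nL [0.5657 0.1738 0.034 ]
nR [0.5662 0.1957 0.034 ]
blkL [0.5674 0.1578 0.025 ]
blkR [0.5672 0.212  0.025 ]
lugL [0.5631 0.1569 0.0975]
lugR [0.563  0.2111 0.0975]
hole [0.5898 0.1837 0.131 ]
topL [0.5743 0.157  0.131 ]
topR [0.5742 0.2106 0.131 ]
fl [0.563  0.1574 0.123 ]
fr [0.5629 0.2104 0.123 ]
lin mm [-2.3038  0.9334 66.9771] yaw now -179.8550615399787 dr_z 0.14493846002130795 tilt z [-0.0024 -0.0006 -1.    ] q6 -79.69529240137408
```

>>> play_rows(targets=[{"linear": [-0.004,0.001,0.03],"dr": [0,0,0],"fingers": 0},{"linear": [-0.004,0.001,0.05],"dr": [0,0,0],"fingers": 0},{"linear": [-0.004,0.001,0.056],"dr": [0,0,0],"fingers": 0},{"linear": [-0.004,0.001,0.056],"dr": [0,0,0],"fingers": 0},{"linear": [-0.004,0.001,0.056],"dr": [0,0,0],"fingers": 0}])

```text
time: 8.85
ee_pos: [0.5981, 0.1865, 0.0494]
orientation: [0.001, -0.002, 1.0, 0.0]
contact_force: [0.3, 0.1, -1.0]
gripper_width: 0.618
finger_force: 54.3
```

```bash
python3 -c "
from h import *
im=wristshot('w5'); move([.594,.185,.032],0)
cv2.imwrite('pics/w5c.png',cv2.resize(im[150:390,160:480],(800,600),interpolation=cv2.INTER_CUBIC))"
```

```text
lin mm [ 4.623  -1.6761 17.955 ] yaw now -179.8113999561095 dr_z 0.18860004389046026 tilt z [ 0.0026  0.0004 -1.    ] q6 -79.66152762166965
```

View pics/w5c.png

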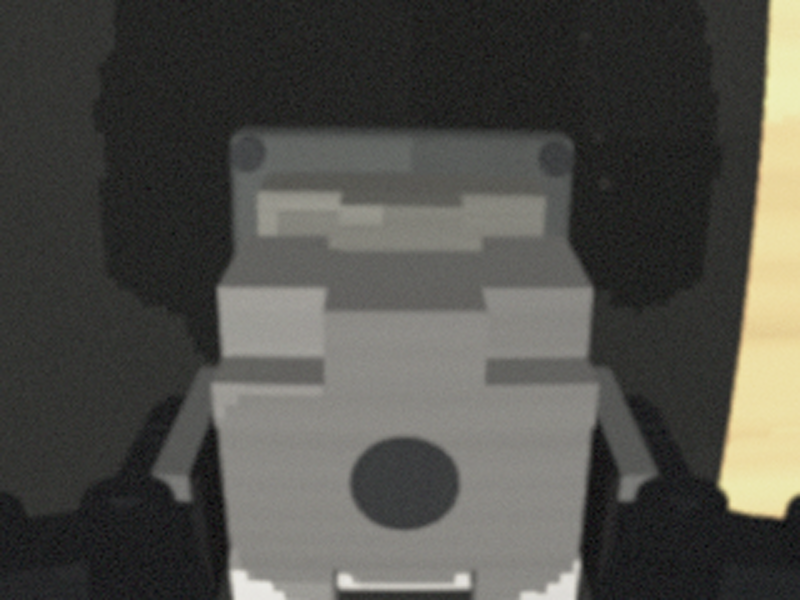

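```bash
python3 -c "
from h import *
g=lambda x,y:(160+(x+.5)/2.5-.5,150+(y+.5)/2.5-.5)
for n,p,z in [('footL',(231,132),.01),('footR',(573,134),.01),('nL',(341,203),.034),('nR',(462,203),.034),('blkL',(258,194),.025),('blkR',(545,197),.025),('lugL',(236,238),.0435),('lugR',(571,240),.0435),('hole',(405,483),.0775),('fl',(218,288),.0695),('fr',(593,288),.0695),('lug in L',(328,238),.0435),('R',(483,238),.0435)]: print(n,wz('w5',g(*p),z))"
```

```text
footL [0.5579 0.1505 0.01  ]
footR [0.5582 0.2193 0.01  ]
nL [0.5663 0.1742 0.034 ]
nR [0.5663 0.1956 0.034 ]
blkL [0.567 0.158 0.025]
blkR [0.5675 0.2117 0.025 ]
lugL [0.5698 0.1569 0.0435]
lugR [0.5701 0.2136 0.0435]
hole [0.5962 0.1856 0.0775]
fl [0.5692 0.1589 0.0695]
fr [0.5691 0.2123 0.0695]
lug in L [0.5698 0.1726 0.0435]
R [0.5698 0.1986 0.0435]
```

>>> play_rows(targets=[{"linear": [0.0022,-0.0006,0.002],"dr": [0,0,0],"fingers": 0},{"linear": [0.0022,-0.0006,0.006],"dr": [0,0,0],"fingers": 0},{"linear": [0.0022,-0.0006,0.009],"dr": [0,0,0],"fingers": 0},{"linear": [0.0022,-0.0006,0.011],"dr": [0,0,0],"fingers": 0},{"linear": [0.0022,-0.0006,0.013],"dr": [0,0,0],"fingers": 0},{"linear": [0.0022,-0.0006,0.013],"dr": [0,0,0],"fingers": 0}])

```text
time: 9.5
ee_pos: [0.595, 0.1862, 0.0348]
orientation: [-0.0, -0.002, 1.0, -0.0]
contact_force: [-0.6, -0.5, -2.0]
gripper_width: 0.624
finger_force: 54.3
```

No contact, and the lugs are already below the vice top. I'll go on down.

>>> play_rows(targets=[{"linear": [0,0,0.001],"dr": [0,0,0],"fingers": 0},{"linear": [0,0,0.002],"dr": [0,0,0],"fingers": 0},{"linear": [0,0,0.003],"dr": [0,0,0],"fingers": 0},{"linear": [0,0,0.003],"dr": [0,0,0],"fingers": 0}])

```text
time: 9.9
ee_pos: [0.5955, 0.1862, 0.0325]
orientation: [0.0, -0.002, 1.0, 0.0]
contact_force: [-0.2, 0.1, -2.1]
gripper_width: 0.625
finger_force: 54.6
```

>>> play_rows(targets=[{"linear": [0,0,0.0007],"dr": [0,0,0],"fingers": 0},{"linear": [0,0,0.0014],"dr": [0,0,0],"fingers": 0},{"linear": [0,0,0.0014],"dr": [0,0,0],"fingers": 0}])

```text
time: 10.2
ee_pos: [0.5955, 0.1863, 0.0324]
orientation: [-0.0, -0.002, 1.0, -0.0]
contact_force: [-4.5, -1.4, 6.5]
gripper_width: 0.622
finger_force: 55.5
```

>>> play_rows(targets=[{"linear": [0,0,0],"dr": [0,0,0],"fingers": 1},{"linear": [0,0,0],"dr": [0,0,0],"fingers": 1},{"linear": [0,0,-0.002],"dr": [0,0,0],"fingers": 1},{"linear": [0,0,-0.03],"dr": [0,0,0],"fingers": 1},{"linear": [0,0,-0.08],"dr": [0,0,0],"fingers": 1},{"linear": [0.02,-0.01,-0.12],"dr": [0,0,0],"fingers": 1},{"linear": [0.07,-0.04,-0.12],"dr": [0,0,6],"fingers": 1},{"linear": [0.11,-0.07,-0.12],"dr": [0,0,12.5],"fingers": 1},{"linear": [0.1545,-0.091,-0.12],"dr": [0,0,12.5],"fingers": 1},{"linear": [0.1545,-0.091,-0.12],"dr": [0,0,12.5],"fingers": 1}])

```text
time: 11.2
ee_pos: [0.4363, 0.0932, 0.1487]
orientation: [-0.002, 0.108, 0.994, -0.001]
contact_force: [0.2, 0.7, -0.6]
gripper_width: 0.998
finger_force: 0.0
```

>>> play_rows(targets=[{"linear": [0,0,0.02],"dr": [0,0,0],"fingers": 1},{"linear": [0,0,0.02],"dr": [0,0,0],"fingers": 1}])

```text
time: 11.4
ee_pos: [0.4397, 0.0945, 0.1291]
orientation: [-0.002, 0.107, 0.994, -0.0]
contact_force: [-0.4, 0.7, 0.2]
gripper_width: 1.0
finger_force: 0.0
```

```bash
python3 -c "
from h import *
im=wristshot('w6'); t=imaging.capture('top');cv2.imwrite('pics/top6.png',t); move([.441,.0953,.025],-12.5)
a=cv2.resize(im[150:350,210:410],(400,400),interpolation=cv2.INTER_CUBIC)
b=cv2.resize(t[120:260,190:330],(400,400),interpolation=cv2.INTER_CUBIC)
cv2.imwrite('pics/w6c.png',cv2.hconcat([a,b]))"
```

```text
lin mm [  0.443    0.4746 106.0214] yaw now 167.7214668341106 dr_z 0.22146683411060053 tilt z [-0.0004  0.     -1.    ] q6 -75.06987268733172
```

View pics/w6c.png

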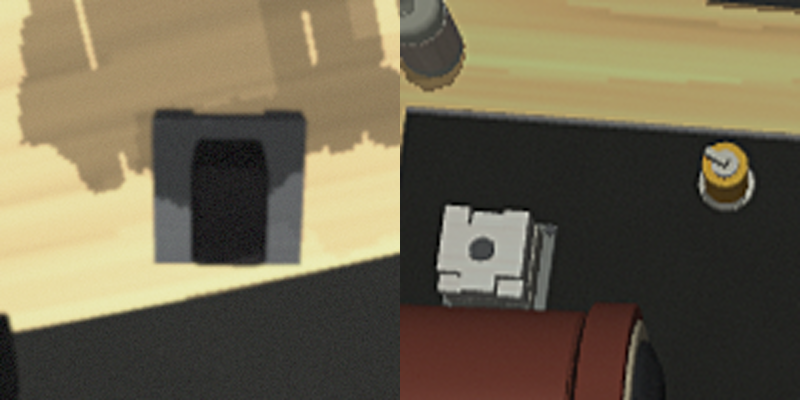

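The spacer sits square on the vice and the cylinder stands upright (right half). The cap (left half) has its plate at columns 154–303 and its bar at 192–268, square to the tool.

```bash
python3 -c "
from h import *
g=lambda x,y:(210+(x+.5)/2-.5,150+(y+.5)/2-.5)
Ti=np.linalg.inv(tool(r.get_state()))
for n,p,z in [('pl',(154,117),.02),('pr',(305,117),.02),('bl',(192,200),.058),('br',(268,200),.058),('bft',(230,140),.058),('fc',(154,262),.02),('fr',(302,262),.02)]:
  w=wz('w6',g(*p),z); print(n,w,(Ti@np.r_[w,1])[:2])
A=lambda x,y:(190+(x+.5-400)/2.857-.5,120+(y+.5)/2.857-.5)
print('cyl',tz(A(724,160),.044),tz(A(726,186),.003),'spacer',tz(A(482,249),.06))"
```

```text
pl [0.4117 0.0748 0.02  ] [ 0.0247 -0.0257]
pr [0.4229 0.1259 0.02  ] [0.0246 0.0265]
bl [0.4324 0.0852 0.058 ] [ 0.0067 -0.0112]
br [0.4373 0.1077 0.058 ] [0.0067 0.0118]
bft [0.4167 0.1004 0.058 ] [0.0253 0.0003]
fc [0.4642 0.0618 0.02  ] [-0.0294 -0.0273]
fr [0.4759 0.1149 0.02  ] [-0.0295  0.0271]
cyl [0.6736 0.0391 0.044 ] [0.6693 0.0386 0.003 ] spacer [0.5952 0.1867 0.06  ]
```

>>> play_rows(targets=[{"linear": [0.0016,0,0.045],"dr": [0,0,0],"fingers": 1},{"linear": [0.0016,0,0.085],"dr": [0,0,0],"fingers": 1},{"linear": [0.0016,0,0.1],"dr": [0,0,0],"fingers": 1},{"linear": [0.0016,0,0.104],"dr": [0,0,0],"fingers": 1},{"linear": [0.0016,0,0.104],"dr": [0,0,0],"fingers": 0},{"linear": [0.0016,0,0.104],"dr": [0,0,0],"fingers": 0},{"linear": [0.0016,0,0.104],"dr": [0,0,0],"fingers": 0},{"linear": [0.0016,0,0.104],"dr": [0,0,0],"fingers": 0},{"linear": [0.0016,0,0.104],"dr": [0,0,0],"fingers": 0},{"linear": [0.0016,0,0.104],"dr": [0,0,0],"fingers": 0}], grip_force=60)

```text
time: 12.5
ee_pos: [0.4407, 0.0951, 0.0282]
orientation: [0.001, 0.107, 0.994, 0.0]
contact_force: [-1.4, 0.7, 5.1]
gripper_width: 0.27
finger_force: 59.2
```

>>> play_rows(targets=[{"linear": [0,0,-0.05],"dr": [0,0,0],"fingers": 0},{"linear": [0,0,-0.1],"dr": [0,0,0],"fingers": 0},{"linear": [0,0,-0.1],"dr": [0,0,0],"fingers": 0},{"linear": [0,0,-0.1],"dr": [0,0,0],"fingers": 0}])

```text
time: 12.9
ee_pos: [0.4403, 0.095, 0.128]
orientation: [0.001, 0.107, 0.994, 0.0]
contact_force: [-0.2, -0.2, -2.5]
gripper_width: 0.268
finger_force: 59.9
```

```bash
python3 -c "
from h import *
move([.590,.185,.125],0)"
```

```text
lin mm [-127.1274  119.7988    3.428 ] yaw now 167.71529834861465 dr_z -12.284701651385348 tilt z [ 0.0027  0.0001 -1.    ] q6 -75.019415751177
```

>>> play_rows(targets=[{"linear": [-0.127,0.12,0],"dr": [0,0,-12.3],"fingers": 0},{"linear": [-0.127,0.12,0],"dr": [0,0,-12.3],"fingers": 0},{"linear": [-0.127,0.12,0],"dr": [0,0,-12.3],"fingers": 0},{"linear": [-0.127,0.12,0],"dr": [0,0,-12.3],"fingers": 0},{"linear": [-0.127,0.12,0],"dr": [0,0,-12.3],"fingers": 0},{"linear": [-0.127,0.12,0],"dr": [0,0,-12.3],"fingers": 0},{"linear": [-0.127,0.12,0.02],"dr": [0,0,-12.3],"fingers": 0},{"linear": [-0.127,0.12,0.027],"dr": [0,0,-12.3],"fingers": 0},{"linear": [-0.127,0.12,0.027],"dr": [0,0,-12.3],"fingers": 0},{"linear": [-0.127,0.12,0.027],"dr": [0,0,-12.3],"fingers": 0}])

```text
time: 13.9
ee_pos: [0.5885, 0.1848, 0.0996]
orientation: [-0.0, 0.0, 1.0, -0.0]
contact_force: [-0.0, -0.8, -1.8]
gripper_width: 0.27
finger_force: 60.0
```

```bash
python3 -c "
from h import *
im=wristshot('w7'); move([.590,.185,.080],0)
cv2.imwrite('pics/w7c.png',cv2.resize(im[120:360,160:480],(800,600),interpolation=cv2.INTER_CUBIC))"
```

```text
lin mm [-0.8851  0.0432 20.405 ] yaw now 179.9989782428686 dr_z -0.0010217571314115048 tilt z [ 0.0005  0.0001 -1.    ] q6 -79.4692259410861
```

View pics/w7c.png

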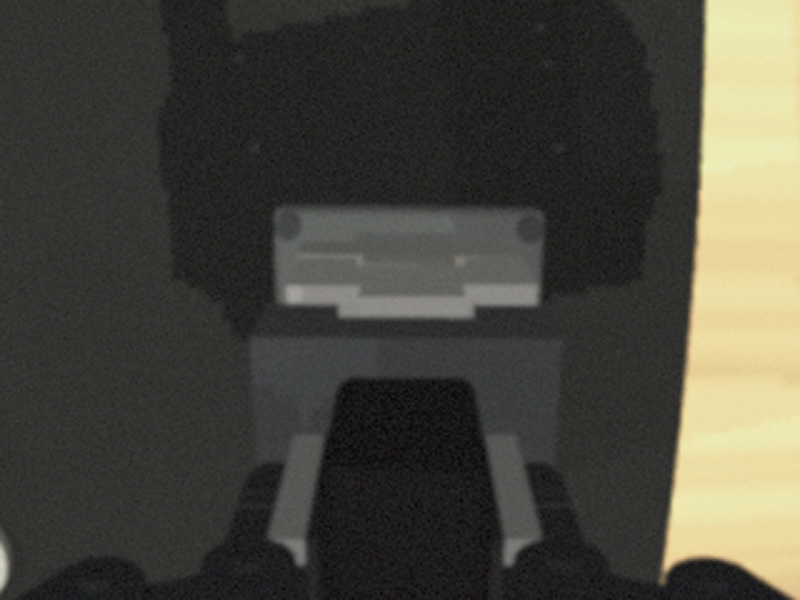

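Crop: spacer notch floor front corners at (284,286) and (541,286), cap plate top front corners at (250,338) and (563,338), cap lug inner edges at (338,312) and (475,312). All look centred.

```bash
python3 -c "
from h import *
g=lambda x,y:(160+(x+.5)/2.5-.5,120+(y+.5)/2.5-.5)
for n,p,z in [('footL',(273,208),.01),('footR',(545,208),.01),('spL',(284,287),.051),('spR',(541,286),.051),('nL',(360,296),.060),('nR',(464,296),.060),('capL',(250,339),.092),('capR',(563,339),.092),('lugL',(338,306),.072),('lugR',(475,306),.072)]: print(n,wz('w7',g(*p),z))"
```

```text
footL [0.5578 0.1501 0.01  ]
footR [0.5579 0.2196 0.01  ]
spL [0.5674 0.1578 0.051 ]
spR [0.5672 0.2131 0.051 ]
nL [0.5669 0.1747 0.06  ]
nR [0.5669 0.1959 0.06  ]
capL [0.5653 0.1571 0.092 ]
capR [0.5654 0.2111 0.092 ]
lugL [0.5654 0.171  0.072 ]
lugR [0.5654 0.1973 0.072 ]
```

>>> play_rows(targets=[{"linear": [-0.0018,0.001,0.002],"dr": [0,0,0],"fingers": 0},{"linear": [-0.0018,0.001,0.007],"dr": [0,0,0],"fingers": 0},{"linear": [-0.0018,0.001,0.011],"dr": [0,0,0],"fingers": 0},{"linear": [-0.0018,0.001,0.013],"dr": [0,0,0],"fingers": 0},{"linear": [-0.0018,0.001,0.015],"dr": [0,0,0],"fingers": 0},{"linear": [-0.0018,0.001,0.0165],"dr": [0,0,0],"fingers": 0},{"linear": [-0.0018,0.001,0.0165],"dr": [0,0,0],"fingers": 0}])

```text
time: 14.65
ee_pos: [0.5909, 0.1862, 0.0831]
orientation: [-0.0, -0.0, 1.0, -0.0]
contact_force: [0.3, -0.3, -2.6]
gripper_width: 0.271
finger_force: 60.0
```

>>> play_rows(targets=[{"linear": [0,0,0.001],"dr": [0,0,0],"fingers": 0},{"linear": [0,0,0.002],"dr": [0,0,0],"fingers": 0},{"linear": [0,0,0.003],"dr": [0,0,0],"fingers": 0},{"linear": [0,0,0.0037],"dr": [0,0,0],"fingers": 0},{"linear": [0,0,0.0037],"dr": [0,0,0],"fingers": 0}])

```text
time: 15.15
ee_pos: [0.5912, 0.1863, 0.0804]
orientation: [0.0, -0.0, 1.0, -0.0]
contact_force: [-2.1, 0.0, 2.5]
gripper_width: 0.27
finger_force: 60.5
```

The cap is home: contact at the expected height. Release and go to the padlock.

>>> play_rows(targets=[{"linear": [0,0,0],"dr": [0,0,0],"fingers": 1},{"linear": [0,0,0],"dr": [0,0,0],"fingers": 1},{"linear": [0,0,0],"dr": [0,0,0],"fingers": 1},{"linear": [0,0,-0.03],"dr": [0,0,0],"fingers": 1},{"linear": [0,0,-0.08],"dr": [0,0,0],"fingers": 1},{"linear": [0,0,-0.08],"dr": [0,0,0],"fingers": 1}])

```text
time: 15.75
ee_pos: [0.5958, 0.1871, 0.1685]
orientation: [0.007, -0.0, 1.0, 0.001]
contact_force: [1.3, 0.4, 0.9]
gripper_width: 0.998
finger_force: 0.0
```

>>> play_rows(targets=[{"linear": [0.124,-0.533,0],"dr": [0,0,3],"fingers": 1},{"linear": [0.124,-0.533,0],"dr": [0,0,3],"fingers": 1},{"linear": [0.124,-0.533,0],"dr": [0,0,3],"fingers": 1},{"linear": [0.124,-0.533,0],"dr": [0,0,3],"fingers": 1},{"linear": [0.124,-0.533,0],"dr": [0,0,3],"fingers": 1},{"linear": [0.124,-0.533,0],"dr": [0,0,3],"fingers": 1},{"linear": [0.124,-0.533,0],"dr": [0,0,3],"fingers": 1},{"linear": [0.124,-0.533,0],"dr": [0,0,3],"fingers": 1},{"linear": [0.124,-0.533,0],"dr": [0,0,3],"fingers": 1},{"linear": [0.124,-0.533,0],"dr": [0,0,3],"fingers": 1}])

```text
time: 16.75
ee_pos: [0.4773, -0.3029, 0.1601]
orientation: [0.001, 0.026, 1.0, -0.0]
contact_force: [0.8, -0.2, 0.3]
gripper_width: 0.999
finger_force: 0.0
```

>>> play_rows(targets=[{"linear": [0,0,0],"dr": [0,0,0],"fingers": 1},{"linear": [0,0,0],"dr": [0,0,0],"fingers": 1},{"linear": [0,0,0],"dr": [0,0,0],"fingers": 1}])

```text
time: 17.05
ee_pos: [0.4781, -0.3, 0.1596]
orientation: [0.0, 0.026, 1.0, 0.0]
contact_force: [0.5, 0.7, 0.6]
gripper_width: 1.0
finger_force: 0.0
```

```bash
python3 -c "
from h import *
im=wristshot('w8'); t=imaging.capture('top'); cv2.imwrite('pics/top8.png',t); move([.467,-.348,.002],-3)
a=cv2.resize(im[150:350,220:420],(400,400),interpolation=cv2.INTER_CUBIC)
b=cv2.resize(t[120:260,190:330],(400,400),interpolation=cv2.INTER_CUBIC)
cv2.imwrite('pics/w8c.png',cv2.hconcat([a,b]))"
```

```text
lin mm [  8.8875 -49.1259 157.5661] yaw now 177.1311279903453 dr_z 0.13112799034530553 tilt z [-0.      0.0003 -1.    ] q6 -126.73967471509522
```

View pics/w8c.png

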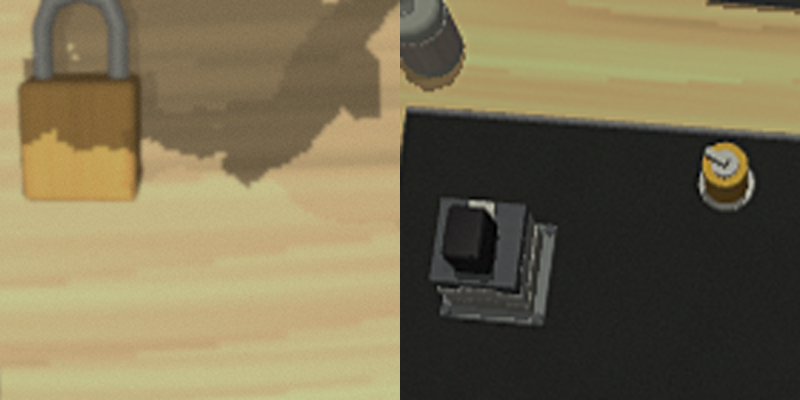

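The stack looks seated, and the cylinder is upright at (724,165). The padlock body spans crop (20,80)–(139,200), square to the tool, but I'm about 50 mm short of it.

```bash
python3 -c "
from h import *
g=lambda x,y:(220+(x+.5)/2-.5,150+(y+.5)/2-.5)
T=tool(r.get_state());Ti=np.linalg.inv(T)
for p in [(20,81),(139,80),(135,200),(23,200)]:
  w=wz('w8',g(*p),.028); print(w,(Ti@np.r_[w,1]))"
```

```text
[ 0.4416 -0.3688  0.028 ] [ 0.0332 -0.0712  0.1316  1.    ]
[ 0.4444 -0.3233  0.028 ] [ 0.0327 -0.0256  0.1316  1.    ]
[ 0.4912 -0.3284  0.028 ] [-0.0143 -0.0283  0.1316  1.    ]
[ 0.4889 -0.3731  0.028 ] [-0.0142 -0.0731  0.1316  1.    ]
```

>>> play_rows(targets=[{"linear": [0.009,-0.05,0.02],"dr": [0,0,1],"fingers": 1},{"linear": [0.009,-0.05,0.065],"dr": [0,0,1],"fingers": 1},{"linear": [0.009,-0.05,0.11],"dr": [0,0,1],"fingers": 1},{"linear": [0.009,-0.05,0.14],"dr": [0,0,1],"fingers": 1},{"linear": [0.009,-0.05,0.152],"dr": [0,0,1],"fingers": 1},{"linear": [0.009,-0.05,0.156],"dr": [0,0,1],"fingers": 1},{"linear": [0.009,-0.05,0.156],"dr": [0,0,1],"fingers": 0},{"linear": [0.009,-0.05,0.156],"dr": [0,0,1],"fingers": 0},{"linear": [0.009,-0.05,0.156],"dr": [0,0,1],"fingers": 0},{"linear": [0.009,-0.05,0.156],"dr": [0,0,1],"fingers": 0}], grip_force=60)

```text
time: 18.15
ee_pos: [0.468, -0.3514, 0.0064]
orientation: [0.002, 0.035, 0.999, -0.001]
contact_force: [0.9, 0.3, 6.7]
gripper_width: 0.521
finger_force: 64.7
```

>>> play_rows(targets=[{"linear": [0,0,0],"dr": [0,0,0],"fingers": 0},{"linear": [0,0,-0.03],"dr": [0,0,0],"fingers": 0},{"linear": [0,0,-0.08],"dr": [0,0,0],"fingers": 0},{"linear": [0,0,-0.12],"dr": [0,0,0],"fingers": 0},{"linear": [0,0,-0.12],"dr": [0,0,0],"fingers": 0},{"linear": [0,0,-0.12],"dr": [0,0,0],"fingers": 0}])

```text
time: 18.75
ee_pos: [0.4666, -0.3507, 0.125]
orientation: [0.001, 0.035, 0.999, -0.001]
contact_force: [0.7, -1.0, -3.4]
gripper_width: 0.524
finger_force: 63.8
```

```bash
python3 -c "
from h import *
move([.5945,.0365,.125],0)"
```

```text
lin mm [-100.6483  395.2009   -0.5659] yaw now 176.01192944842643 dr_z -3.9880705515735713 tilt z [ 0.0017 -0.0019 -1.    ] q6 -130.23837224716186
```

>>> play_rows(targets=[{"linear": [-0.1,0.395,0],"dr": [0,0,-4],"fingers": 0},{"linear": [-0.1,0.395,0],"dr": [0,0,-4],"fingers": 0},{"linear": [-0.1,0.395,0],"dr": [0,0,-4],"fingers": 0},{"linear": [-0.1,0.395,0],"dr": [0,0,-4],"fingers": 0},{"linear": [-0.1,0.395,0],"dr": [0,0,-4],"fingers": 0},{"linear": [-0.1,0.395,0],"dr": [0,0,-4],"fingers": 0},{"linear": [-0.1,0.395,0],"dr": [0,0,-4],"fingers": 0},{"linear": [-0.1,0.395,0],"dr": [0,0,-4],"fingers": 0},{"linear": [-0.1,0.395,0],"dr": [0,0,-4],"fingers": 0},{"linear": [-0.1,0.395,0],"dr": [0,0,-4],"fingers": 0}])

```text
time: 19.75
ee_pos: [0.5919, 0.0383, 0.1207]
orientation: [-0.003, -0.002, 1.0, -0.0]
contact_force: [0.3, 0.9, -3.7]
gripper_width: 0.525
finger_force: 64.0
```

>>> play_rows(targets=[{"linear": [0,0,0],"dr": [0,0,0],"fingers": 0},{"linear": [0,0,0],"dr": [0,0,0],"fingers": 0}])

```text
time: 19.95
ee_pos: [0.5926, 0.0353, 0.1226]
orientation: [-0.001, 0.001, 1.0, -0.0]
contact_force: [-0.2, -0.3, -1.9]
gripper_width: 0.523
finger_force: 64.0
```

```bash
python3 -c "
from h import *
move([.5945,.0360,.0055],0)"
```

```text
lin mm [ -2.1563   0.7393 117.0653] yaw now 179.90653851201594 dr_z -0.09346148798405807 tilt z [-0.002  -0.0003 -1.    ] q6 -93.65750168680624
```

>>> play_rows(targets=[{"linear": [-0.002,0,0.045],"dr": [0,0,0],"fingers": 0},{"linear": [-0.002,0,0.085],"dr": [0,0,0],"fingers": 0},{"linear": [-0.002,0,0.105],"dr": [0,0,0],"fingers": 0},{"linear": [-0.002,0,0.112],"dr": [0,0,0],"fingers": 0},{"linear": [-0.002,0,0.115],"dr": [0,0,0],"fingers": 0},{"linear": [-0.002,0,0.116],"dr": [0,0,0],"fingers": 0},{"linear": [-0.002,0,0.116],"dr": [0,0,0],"fingers": 0}])

```text
time: 20.65
ee_pos: [0.5969, 0.0364, 0.0096]
orientation: [0.002, 0.0, 1.0, -0.0]
contact_force: [0.3, 1.1, -2.9]
gripper_width: 0.524
finger_force: 63.9
```

>>> play_rows(targets=[{"linear": [0,0,0.001],"dr": [0,0,0],"fingers": 0},{"linear": [0,0,0.002],"dr": [0,0,0],"fingers": 0},{"linear": [0,0,0.003],"dr": [0,0,0],"fingers": 0},{"linear": [0,0,0.003],"dr": [0,0,0],"fingers": 0}])

```text
time: 21.05
ee_pos: [0.5962, 0.0369, 0.0064]
orientation: [0.0, -0.0, 1.0, -0.0]
contact_force: [-3.9, -0.1, 5.4]
gripper_width: 0.524
finger_force: 64.9
```

Contact at the grasp height. Release, back off upward, then look.

>>> play_rows(targets=[{"linear": [0,0,0],"dr": [0,0,0],"fingers": 1},{"linear": [0,0,0],"dr": [0,0,0],"fingers": 1},{"linear": [0,0,0],"dr": [0,0,0],"fingers": 1},{"linear": [0,0,-0.03],"dr": [0,0,0],"fingers": 1},{"linear": [0,0,-0.08],"dr": [0,0,0],"fingers": 1},{"linear": [0.03,0,-0.13],"dr": [0,0,0],"fingers": 1},{"linear": [0.08,0,-0.17],"dr": [0,0,0],"fingers": 1},{"linear": [0.13,0,-0.2],"dr": [0,0,0],"fingers": 1},{"linear": [0.18,0,-0.2],"dr": [0,0,0],"fingers": 1},{"linear": [0.2,0,-0.2],"dr": [0,0,0],"fingers": 1}])

```text
time: 22.05
ee_pos: [0.3946, 0.0368, 0.2065]
orientation: [0.002, -0.0, 1.0, -0.0]
contact_force: [0.5, 0.3, 2.1]
gripper_width: 1.001
finger_force: 0.0
```

```bash
python3 -c "
from h import *
t=imaging.capture('top'); s=imaging.capture('side')
a=cv2.resize(t[120:300,190:350],(400,450),interpolation=cv2.INTER_CUBIC)
b=cv2.resize(s[150:330,240:400],(400,450),interpolation=cv2.INTER_CUBIC)
cv2.imwrite('pics/fin.png',cv2.hconcat([a,b]))"
```

```text
(no output)
```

View pics/fin.png

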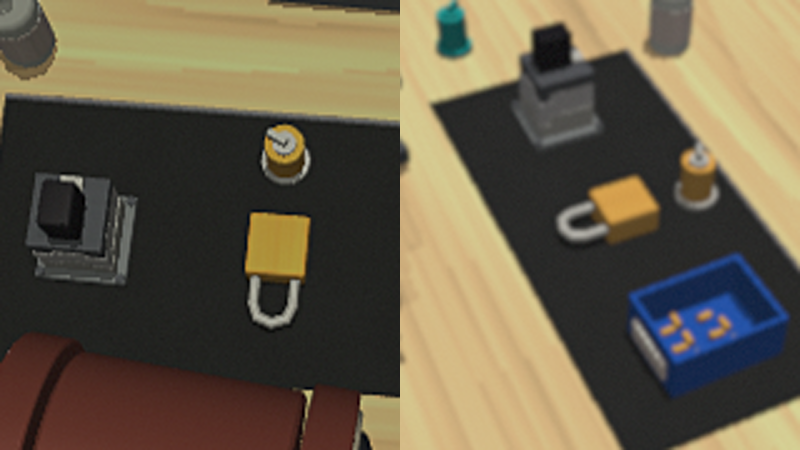

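The padlock lies square at left-crop (278,246) with its shackle towards the robot, the cylinder stands at (286,155), and the stack is level. I'll check the numbers, then hand in if they hold.

```bash
python3 -c "
from h import *
A=lambda x,y:(190+(x+.5)/2.5-.5,120+(y+.5)/2.5-.5)
p=np.mean([tz(A(*q),.028) for q in [(250,212),(311,214),(306,280),(246,277)]],0); c=tz(A(285,141),.044); c2=tz(A(286,162),.003)
print(p,c,c2,c-p)
if np.hypot(p[0]-.594,p[1]-.0353)<.008 and .066<(c-p)[0]<.084 and abs((c-p)[1])<.01: print(r.sign_off())"
```

```text
[0.5954 0.0363 0.028 ] [0.6729 0.0379 0.044 ] [0.6699 0.038  0.003 ] [0.0775 0.0016 0.016 ]
the job is handed in; nothing more can be done
None
```

The job is handed in: by camera check the spacer and cap are seated on the vice, the padlock is within about 2 mm of the midpoint, the cylinder is about 76 mm behind it, everything is released, and the arm never went near the oil bottle or screwdriver; `sign_off` returned no verdict.

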